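# Pack the staining kit tray

### The job

Pack the staining kit into the grey kit tray: set the white screw-cap bottle, the tube strip, the slide box and the timer each into the recess made to its shape (round, long and narrow, large rectangle, middling rectangle), upright and fully down on the recess floor. The dropper bottle and the translucent lidded box do not belong to the kit: leave them standing where they are.

Things in the scene. Friction and masses are not known exactly. Their poses are not given: they have to be found in the camera images.
- slide_box: Flat white card box of glass slides with a coloured end, closed, 57 x 83 x 31 mm (x, y, z). Origin: centre of its underside; x across its 57 mm width, y along its 83 mm length, z up. 0.11 kg. Belongs in the kit.
- timer: Small white digital timer with a grey display, standing on its foot, 32 x 68 x 60 mm (x, y, z). Origin: centre of its underside; x through its 32 mm thickness (the display faces -x), y along its 68 mm width, z up. 0.07 kg. Belongs in the kit.
- tube_strip: Strip of six small clear reaction tubes standing on a narrow foot, 15 x 78 x 29 mm (x, y, z). Origin: centre of its underside; x across the 15 mm, y along the 78 mm, z up. 0.012 kg. Belongs in the kit.
- screw_bottle: Short white round bottle with a plain white screw cap, 23 mm diameter (the body, up to 60 mm), cap 18 mm diameter, 70 mm tall. Origin: centre of its underside, z up. 0.022 kg. Belongs in the kit.
- dropper_bottle: Look-alike that does not belong: a taller slim bottle with a black dropper cap, 23 mm diameter, 90 mm tall. Origin: centre of its underside, z up.
- lidded_box: Look-alike that does not belong: a translucent plastic box with a lid, larger and taller than the slide box, 76 x 102 x 50 mm (x, y, z). Origin: centre of its underside, z up.
- nest_slide_box: White insert block, 104 x 120 x 13 mm, one of four in the grey kit tray (they change places), with one recess in its middle: the largest, a rectangle 73 x 99 mm (x, y), for the slide box. Recess 10 mm deep, dark floor 3 mm above the block's underside, rim about 16 mm above the worktop. Origin: centre of the block's underside; x across the 104 mm side, y along the 120 mm side, z up. Fixed.
- nest_timer: White insert block, 104 x 120 x 13 mm, one of four in the grey kit tray (they change places), with one recess in its middle: a middling rectangle 48 x 84 mm (x, y), for the timer. Recess 10 mm deep, dark floor 3 mm above the block's underside, rim about 16 mm above the worktop. Origin: centre of the block's underside; x across the 104 mm side, y along the 120 mm side, z up. Fixed.
- nest_strip: White insert block, 104 x 120 x 13 mm, one of four in the grey kit tray (they change places), with one recess in its middle: a long narrow rectangle 31 x 94 mm (x, y), for the tube strip. Recess 10 mm deep, dark floor 3 mm above the block's underside, rim about 16 mm above the worktop. Origin: centre of the block's underside; x across the 104 mm side, y along the 120 mm side, z up. Fixed.
- nest_bottle: White insert block, 104 x 120 x 13 mm, one of four in the grey kit tray (they change places), with one recess in its middle: a round hole of 39 mm diameter, for the screw-cap bottle. Recess 10 mm deep, dark floor 3 mm above the block's underside, rim about 16 mm above the worktop. Origin: centre of the block's underside; x across the 104 mm side, y along the 120 mm side, z up. Fixed.
Mind the look-alikes: they are no part of the job. What is shaped like the screw_bottle but green or red is not meant.

How it is judged:
At the end, for the whole second after the job is handed in: Screw-cap bottle, tube strip, slide box and timer each in its own recess: within 14 mm of its centre, underside under 6 mm above the insert's underside (floor: 3 mm), upright within 0.1 rad, at rest. Dropper bottle and lidded box upright, within 15 mm of their start (horizontal distance between slide_box and nest_slide_box below 0.014 m and z of slide_box in the frame of nest_slide_box below 0.006 m and angle between each of slide_box, timer, tube_strip, screw_bottle, dropper_bottle, lidded_box's own z axis and vertical below 0.1 rad and linear speed of each of slide_box, timer, tube_strip, screw_bottle below 0.02 m/s and horizontal distance between timer and nest_timer below 0.014 m and z of timer in the frame of nest_timer below 0.006 m and horizontal distance between tube_strip and nest_strip below 0.014 m and z of tube_strip in the frame of nest_strip below 0.006 m and horizontal distance between screw_bottle and nest_bottle below 0.014 m and z of screw_bottle in the frame of nest_bottle below 0.006 m and distance of each of dropper_bottle, lidded_box from where it was at the start of the episode below 0.015 m); the robot touches nothing.
It fails at once if The dropper bottle is moved more than 15 mm or tipped (distance of dropper_bottle from where it was at the start of the episode above 0.015 m or angle between dropper_bottle's own z axis and vertical above 0.2 rad).
It fails at once if The lidded box is moved more than 15 mm or tipped (distance of lidded_box from where it was at the start of the episode above 0.015 m or angle between lidded_box's own z axis and vertical above 0.2 rad).
It also fails if it takes over 120 s, if anything falls off the work surface, if the arm or the gripper's body presses on something with over 40 N, if the wrist force passes 120 N, or if a joint passes its speed limit or range.

### The arm

A 6-joint arm with a two-finger parallel gripper is mounted at the origin on a cart in front of the work surface, level with it; the furniture and walls round the work are solid. World frame = base frame: x ahead of the robot, y to its left, z up, the work surface at z = 0. Lengths are in m, angles in rad, forces in N, time in s.
With the tool pointing down it reaches from about 0.35 to 0.775 m from the base axis. Payload 7.3 kg.
Tool frame: the origin (TCP) lies on the centre line of the jaws, within the pads' length; the fingertips stand 17 mm ahead of it and the grasp point (between the pads) lies 2 mm behind it (robot.tip_extent is the distance from the TCP to the fingertips, in m); z points along the fingers, y is the line along which they close (so a half turn about z gives the same grasp; the last joint's range is limited). The gripper opens to 92 mm and grips with 3 to 60 N. Pads are 19 mm wide; open, the fingers measure 130 mm over their backs; the gripper's body (75 mm by 190 mm) begins 47 mm behind the grasp point.
Start: joints at [1.155, 0.342, 1.524, -0, 1.275, -0.146], TCP at [0.14, 0.506, 0.207] pointing down, gripper open.
Joint ranges: [-2.53, 2.53], [-0.77, 2.02], [0.04, 2.7], [-1, 4.14], [0.28, 2.66], [-3.11, 3.11]. Speed limits (rad/s): [2.57, 2.57, 3.14, 3.14, 3.14, 3.14].

### API

Orientations are given as [roll, pitch, yaw] about the fixed x, y, z axes, in that order (R = Rz(yaw) Ry(pitch) Rx(roll)).
In Python, from cell import robot gives the robot as it stands.
- The arm moves only by the tool step_arm, never from a script. Its argument "motion" is a list of rows, each a list of 2 entries, a list of its own where there are three numbers: the shift along the tool's x, y, z in units of 60 mm (1.0 is 60 mm), then the turn about the tool's z in rad. In form: [[[x, y, z], spin], ...]. A call has 1 to 10 rows; each row is the pose to reach, as a shift and turn from the pose commanded when the call began, along the tool's axes at that moment; what a row does not reach only later rows make up. A row lasts 1/8 s, in which the tool goes at most 62.5 mm and 10.7 degrees, less where a joint would pass 70% of its speed; a pose out of reach is approached as far as the arm can. A call with a gripper value outside its range is refused whole. "hand" is the closure in counts, from 0 (fully open) to 255 (shut), set as the call begins (left out, the last holds). The fingers move at their own pace and stop on an object; "squeeze" is the grip in N (left out, the last holds). Time passes only in rows, so rows that repeat a pose let the fingers close. It gives the time, the measured TCP pose, the force, the opening and the grip force at its end, in the units of the state.
- robot.observe(): the state, without advancing time (a new reading comes with each control period).
- robot.read_camera(name): name is "side" or "top" or "wrist"; returns a dict with "pixels" (420x560x3 uint8, red, green, blue), "intrinsics" (3x3 intrinsics, pixels), "xyz" and "rotation" of the camera in the world; the wrist camera has in their place "T_tool_cam" (4x4, takes a point from camera to tool coordinates, whose origin is the TCP and whose axes are the flange's). Camera axes: x right, y up, looking along -z (the intrinsics and any distortion apply to the point x, -y, -z); pixel columns grow to the right and rows downward; lengths in m; the calibration is good to about 2 mm. The wrist camera is an equidistant fisheye: a pixel r from the principal point sees the ray r / f radians off the axis. A picture is of the moment at which its call begins: read the wrist's pose just before it. There is no depth.
- robot.hand_in(): hands the job in; it is judged then, once.
The state is a dict: "time": time; "qpos": joint angles; "qvel": joint speeds; "joint_efforts": joint torques, N m; "tool_pos": TCP position; "tool_rot": TCP orientation; "contact_force": force on the tool from outside, world axes, zero at the start; "torque": the same for the moment, N m; "opening": finger opening in m; "grip_force": force on a finger pad.
Only numpy, scipy, OpenCV 4.12 (cv2) and the standard library are available. Lean on these libraries where they do the work, as an engineer would, in place of code of your own. Each camera call takes 0.05 s, during which the arm holds its last target. There are 200 camera calls.

## Working session

There is one attempt and no reset: what is moved stays moved. The work goes in short steps, Python scripts to look and compute and a tool call to move; the robot and the scene stay as the last step left them, time stands still between calls to the robot, and variables do not carry over. Pictures are saved under pics/ and viewed, at most 14 in all, crops included, and the job is handed in when it is done.

Besides the shell and the picture viewer there is one more tool, called after "Call:" as name(argument=value, ...), one argument or row to a line, values as JSON. step_arm: Moves the arm, as the interface text tells. Its arguments: {"type":"object","properties":{"motion":{"type":"array"},"hand":{"type":"number"},"squeeze":{"type":"number"}},"required":["motion"]}

```bash
ls; mkdir -p pics; cat > h.py <<'E'
import numpy as np, cv2
from cell import robot
def grab(name, fn):
    s=robot.observe(); c=robot.read_camera(name)
    cv2.imwrite('pics/'+fn+'.png', cv2.cvtColor(c['pixels'],cv2.COLOR_RGB2BGR))
    np.savez('pics/'+fn+'.npz', **{k:np.array(v) for k,v in c.items()}, tp=s['tool_pos'], tr=s['tool_rot'])
    return c
E
python3 - <<'E'
from h import *
s=robot.observe(); print({k:np.round(v,3) for k,v in s.items()})
for n in ('top','side'):
    c=grab(n,n+'0'); print({k:np.round(v,4).tolist() for k,v in c.items() if k!='pixels'})
E
```

```text
pics
{'time': np.float64(0.0), 'qpos': array([ 1.155,  0.343,  1.525, -0.   ,  1.275, -0.146]), 'qvel': array([ 0.   , -0.002,  0.001,  0.   , -0.   , -0.   ]), 'joint_efforts': array([-2.0000e-03, -4.3125e+01, -2.4422e+01,  7.2000e-02,  5.6000e-02,
       -0.0000e+00]), 'tool_pos': array([0.14 , 0.506, 0.206]), 'tool_rot': array([-3.14 , -0.   ,  2.872]), 'contact_force': array([ 0.239, -0.463,  0.02 ]), 'torque': array([ 0.019, -0.044, -0.049]), 'grip_force': np.float64(0.0), 'opening': np.float64(0.092)}
{'intrinsics': [[431.1829, 0.0, 275.407], [0.0, 431.1829, 214.1113], [0.0, 0.0, 1.0]], 'xyz': [0.3126, 0.0553, 1.2126], 'rotation': [0.1774, 0.0185, -1.572]}
{'intrinsics': [[396.5436, 0.0, 277.2307], [0.0, 396.5436, 206.9965], [0.0, 0.0, 1.0]], 'xyz': [0.3151, 0.7748, 0.7133], 'rotation': [0.8243, 0.0103, -2.8687]}
```

View pics/top0.png

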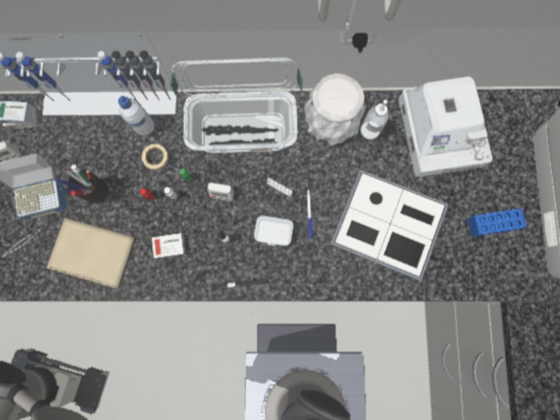

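View pics/side0.png

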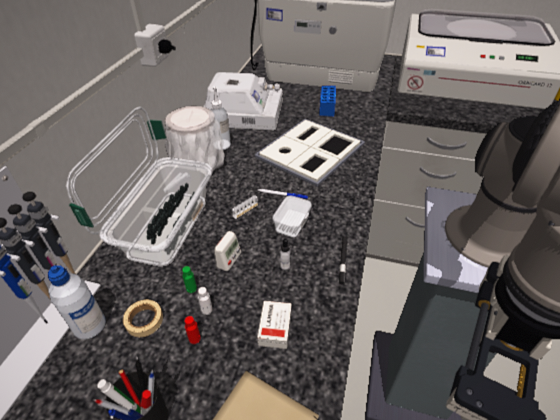

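The screw bottle could be confused with these, in top-image pixels: white (169,193), which I choose; red (147,194); green (184,174); dropper with black cap (225,238). For the slide box: white/red box at (168,245), which I choose; lidded box (274,231); another carton near the edge (14,112). The timer is at (220,191) and the strip at (279,187). The nests are bottle (376,198), strip (417,214), timer (362,233) and slide (404,250).

```bash
cat >> h.py <<'E'
from scipy.spatial.transform import Rotation as Ro
def rotm(r): return Ro.from_euler('xyz',r).as_matrix()
def load(fn):
    return dict(np.load('pics/'+fn+'.npz')), cv2.imread('pics/'+fn+'.png')
def ray(c,uv):
    K=c['intrinsics']; u,v=uv
    if 'T_tool_cam' in c:
        f=K[0,0]; x=(u-K[0,2]); y=(v-K[1,2]); r=np.hypot(x,y)+1e-9; t=r/f
        d=np.array([np.sin(t)*x/r,-np.sin(t)*y/r,-np.cos(t)])
        T=c['T_tool_cam']; R=rotm(c['tr'])
        return c['tp']+R@T[:3,3], R@T[:3,:3]@d
    d=np.array([(u-K[0,2])/K[0,0],-(v-K[1,2])/K[1,1],-1.])
    return c['xyz'], rotm(c['rotation'])@d
def onz(c,uv,z):
    o,d=ray(c,uv); return o+d*(z-o[2])/d[2]
def tri(c1,p1,c2,p2):
    o1,d1=ray(c1,p1);o2,d2=ray(c2,p2)
    s=np.linalg.lstsq(np.c_[d1,-d2],o2-o1,rcond=None)[0]
    a=o1+d1*s[0];b=o2+d2*s[1]; return (a+b)/2,np.linalg.norm(a-b)
def blobs(m,lo,hi):
    cs,_=cv2.findContours(m.astype(np.uint8),cv2.RETR_LIST,cv2.CHAIN_APPROX_NONE)
    return [c for c in cs if lo<cv2.contourArea(c)<hi]
def rect(c,cnt,z):
    P=np.array([onz(c,p,z)[:2] for p in cnt[:,0,:]],np.float32)*1000
    (x,y),(w,h),a=cv2.minAreaRect(P)
    if w>h: w,h,a=h,w,a+90     # long axis direction = a+90
    return np.round([x,y,w,h,(a+90)%180],1)
E
python3 - <<'E'
from h import *
c,im=load('top0'); g=cv2.cvtColor(im,cv2.COLOR_BGR2GRAY)
print('nests')
r=im[170:280,330:450]
for k in blobs(g<110,60,3000):
    x,y,w,h=cv2.boundingRect(k)
    if 330<x+w/2<450 and 170<y+h/2<280: print((x,y,w,h),rect(c,k,.011))
print('white')
for t in (150,185):
  for k in blobs(g>t,15,3000):
    x,y,w,h=cv2.boundingRect(k)
    if 130<x+w/2<300 and 165<y+h/2<265: print(t,(x,y,w,h),rect(c,k,.03))
cv2.imwrite('pics/crop.png',cv2.resize(im[160:265,135:305],None,fx=4.6,fy=4.6,interpolation=cv2.INTER_CUBIC))
E
```

```text
nests
(385, 233, 39, 34) [ 426.7 -279.3   67.    93.8   67.3]
(347, 221, 31, 24) [ 474.9 -165.7   41.4   78.7   67.6]
(401, 205, 33, 19) [ 525.7 -320.8   24.8   88.9   67. ]
(370, 193, 12, 11) [ 573.3 -206.9   29.    31.3   89.7]
white
150 (154, 239, 7, 16) [435.4 403.8  15.5  43.1   9.1]
150 (152, 233, 32, 25) [439.  376.2  58.6  84.5  97.5]
150 (254, 216, 39, 30) [478.   84.1  78.  103.1  80.2]
150 (164, 187, 9, 9) [592.5 382.   17.8  27.2  45.4]
150 (208, 183, 23, 17) [594.4 235.2  38.4  70.8  78.2]
150 (267, 178, 25, 18) [603.6  67.5  19.3  79.4  59.9]
185 (166, 238, 13, 5) [452.6 363.4   9.3  33.6  96.2]
185 (154, 238, 8, 18) [435.3 403.   19.4  47.6   2.8]
185 (152, 234, 31, 24) [439.1 376.6  56.8  80.7  98. ]
185 (255, 216, 38, 29) [477.2  83.7  74.8 100.2  80.2]
185 (165, 188, 5, 5) [595.5 383.5  11.4  12.    2.4]
185 (208, 183, 22, 10) [601.4 237.5  21.7  61.9  80.7]
185 (268, 179, 24, 16) [603.5  67.3  15.   75.1  59.3]
```

View pics/crop.png

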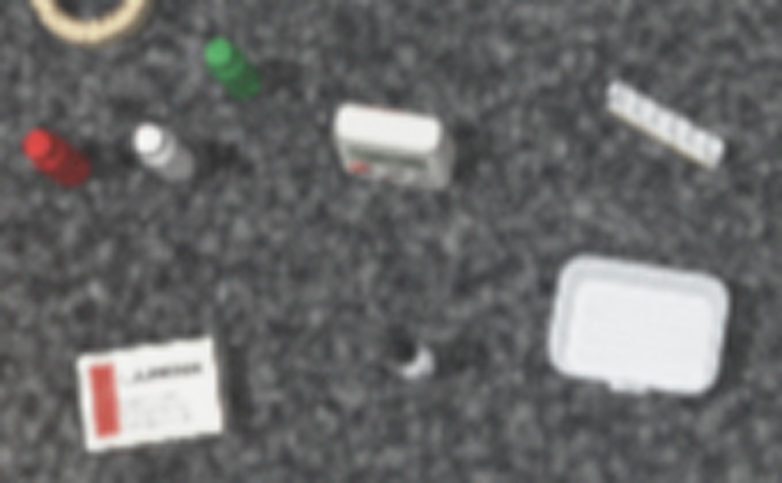

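```bash
python3 - <<'E'
from h import *
t,im=load('top0'); s,si=load('side0'); g=cv2.cvtColor(im,cv2.COLOR_BGR2GRAY)
def f(z,box,thr):
  for k in blobs(g>thr,15,3000):
    x,y,w,h=cv2.boundingRect(k)
    if box[0]<x+w/2<box[2] and box[1]<y+h/2<box[3]: print(box,rect(t,k,z))
f(.06,(200,175,240,205),185); f(.031,(145,225,190,265),150); f(.029,(260,170,300,200),150); f(.05,(250,205,300,255),150)
f(.07,(160,180,175,200),185)
print('bottle cap',tri(t,(167.3,190.2),s,(204,291)), onz(t,(167.3,190.2),.07))
print('bin corner',tri(t,(297,150),s,(212,168)))
print('dropper cap',tri(t,(223,235.5),s,(284,239)))
print('balance front', onz(t,(415,173),0),onz(t,(490,160),0), onz(t,(415,173),0.05))
print('slidebox side pts tri', tri(t,(152,239),s,(266,301)))
E
```

```text
(200, 175, 240, 205) [594.  232.9  21.2  60.4  80.7]
(145, 225, 190, 265) [435.3 403.5  15.5  43.1   9.1]
(145, 225, 190, 265) [438.8 376.   58.6  84.4  97.5]
(260, 170, 300, 200) [603.8  67.5  19.3  79.5  59.9]
(250, 205, 300, 255) [475.2  83.7  76.7 101.3  80.2]
(160, 180, 175, 200) [585.9 372.4  11.   11.6   2.4]
bottle cap (array([0.58523634, 0.37267516, 0.06487824]), np.float64(0.002468694762430168)) [0.58525945 0.37157996 0.07      ]
bin corner (array([0.70243075, 0.0186097 , 0.08139547]), np.float64(0.01754308623716289))
dropper cap (array([0.46084167, 0.21485537, 0.08365961]), np.float64(0.005114656481603675))
balance front [ 0.64892161 -0.32607936  0.        ] [ 0.68642984 -0.54420458  0.        ] [ 0.63505189 -0.31035484  0.05      ]
slidebox side pts tri (array([0.44739285, 0.3937243 , 0.11375171]), np.float64(0.0028322223543438088))
```

```bash
cat >> h.py <<'E'
def go(x,y,z,yaw):
    s=robot.observe(); R=rotm(s['tool_rot']); d=R.T@(np.array([x,y,z])-s['tool_pos'])/.06
    sp=(s['tool_rot'][2]-np.radians(yaw)+np.pi)%(2*np.pi)-np.pi
    print('shift',np.round(d,3),'spin',round(sp,3),'t',round(float(s['time']),2))
E
python3 -c "
from h import *
go(.439,.376,.16,97.5)"
```

```text
shift [-5.383 -0.753  0.766] spin 1.17 t 0.1
```

Call:
step_arm(
  motion=[
    [[-1,-0.15,0.1],0.18],
    [[-2,-0.3,0.2],0.36],
    [[-3,-0.45,0.3],0.54],
    [[-4,-0.6,0.5],0.72],
    [[-5,-0.7,0.7],0.9],
    [[-5.38,-0.75,0.77],1.08],
    [[-5.38,-0.75,0.77],1.17],
    [[-5.38,-0.75,0.77],1.17],
    [[-5.38,-0.75,0.77],1.17],
  ],
  hand=0,
  squeeze=15,
)

```text
time: 1.23
tool_pos: [0.4387, 0.3768, 0.1602]
tool_rot: [-3.141, 0.0, 1.704]
contact_force: [-0.1, -0.0, -1.1]
opening: 0.0915
grip_force: 0.0
```

```bash
python3 - <<'E'
from h import *
c=grab('wrist','w1'); print({k:np.round(v,4).tolist() for k,v in c.items() if k!='pixels'}); s=robot.observe(); print(s['tool_pos'],s['tool_rot'])
E
```

```text
{'intrinsics': [[325.1923, 0.0, 277.0734], [0.0, 325.1923, 212.2972], [0.0, 0.0, 1.0]], 'T_tool_cam': [[-0.0008, 0.9508, 0.3097, 0.0843], [1.0, 0.001, -0.0004, 0.0005], [-0.0007, 0.3097, -0.9508, -0.1777], [0.0, 0.0, 0.0, 1.0]]}
[0.43867951 0.37686513 0.16036957] [ 3.14157024e+00 -4.36850130e-05  1.70396810e+00]
```

View pics/w1.png

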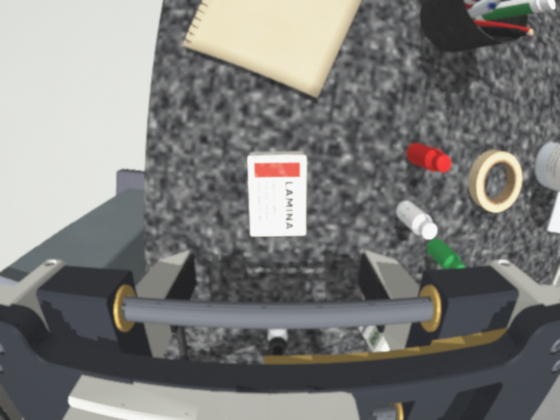

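The wrist view shows the slide box (white, red end) at about (277,195), between and ahead of the open fingers. The dropper cap is at (278,340), and the white, green and red bottles sit at the right. I'll measure the box from this image.

```bash
python3 - <<'E'
from h import *
c,im=load('w1'); m=(im.max(2)>165)
for k in blobs(m,300,20000):
    x,y,w,h=cv2.boundingRect(k)
    if 240<x+w/2<450 and 140<y+h/2<240: print((x,y,w,h),rect(c,k,.031),rect(c,k,.035))
print(onz(c,(429,229),.07))
E
```

```text
(397, 201, 41, 39) [591.7 372.4  24.   60.5 147.4] [589.5 373.5  23.7  59.7 147.4]
(247, 150, 61, 87) [439.1 379.4  57.6  87.4  98.1] [439.  380.5  56.9  86.3  98.1]
(411, 144, 41, 28) [590.3 439.7  22.2  51.4 179.8] [588.2 440.   21.9  50.7 179.8]
[0.58550728 0.37638738 0.07      ]
```

Call:
step_arm(
  motion=[
    [[0,0,0.7],0],
    [[0,0,1.4],0],
    [[0,0,1.9],0],
    [[0,0,2.14],0],
    [[0,0,2.15],0],
    [[0,0,2.15],0],
  ],
)

```text
time: 2.02
tool_pos: [0.4398, 0.3773, 0.0326]
tool_rot: [3.139, -0.001, 1.702]
contact_force: [-0.1, 0.4, -0.2]
opening: 0.0918
grip_force: 0.0
```

Call:
step_arm(
  motion=[
    [[0,0,0],0],
    [[0,0,0],0],
    [[0,0,0],0],
    [[0,0,0],0],
    [[0,0,0],0],
    [[0,0,0],0],
    [[0,0,0],0],
    [[0,0,0],0],
  ],
  hand=255,
  squeeze=15,
)

```text
time: 3.02
tool_pos: [0.4391, 0.3766, 0.0313]
tool_rot: [3.142, -0.0, 1.702]
contact_force: [-0.4, -0.6, 0.3]
opening: 0.0166
grip_force: 0.0
```

Call:
step_arm(
  motion=[
    [[0,0,-0.5],0],
    [[0,0,-1.2],0],
    [[0,0,-2],0],
    [[0,0,-2.5],0],
    [[0,0,-2.5],0],
  ],
)

```text
time: 3.65
tool_pos: [0.4402, 0.3775, 0.1841]
tool_rot: [3.136, -0.003, 1.702]
contact_force: [0.4, -0.1, -0.6]
opening: 0.0006
grip_force: 0.0
```

```bash
python3 -c "
from h import *
go(.4267,-.2793,.18,67.3)"
```

```text
shift [-10.823  -1.655   0.032] spin 0.527 t 3.65
```

The fingers closed on nothing, so I'll look at what happened.

```bash
python3 - <<'E'
from h import *
print(robot.tip_extent)
c=grab('wrist','w2'); im=load('w2')[1]; c=load('w2')[0]
for k in blobs(im.max(2)>165,300,20000):
    x,y,w,h=cv2.boundingRect(k)
    if 200<x+w/2<450 and 100<y+h/2<300: print((x,y,w,h),rect(c,k,.031))
grab('side','s2')
E
```

```text
0.017
(388, 196, 38, 35) [590.8 372.3  23.8  58.  148.3]
(247, 148, 56, 81) [438.6 379.6  57.4  86.9  97.6]
(402, 143, 36, 25) [590.5 439.8  22.   47.1 178.7]
```

View pics/w2.png

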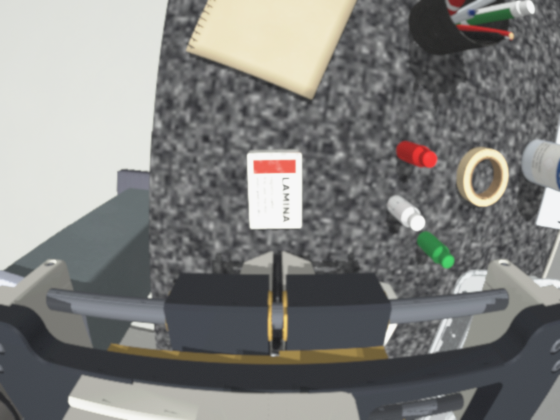

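The box hasn't moved, so the fingers passed over it. I'll check the actual fingertip height by triangulating from the side view.

```bash
python3 - <<'E'
from h import *
grab('top','t2')
a=load('s2')[1]; b=load('t2')[1]
A=cv2.resize(a[200:400,200:400],(400,400),interpolation=cv2.INTER_CUBIC); B=cv2.resize(b[160:300,100:240],(400,400),interpolation=cv2.INTER_CUBIC)
cv2.imwrite('pics/st2.png',np.hstack([A,B]))
c=load('s2')[0]; s=robot.observe(); print(s['tool_pos'])
K=c['intrinsics'];R=rotm(c['rotation'])
for dz in (0,-.017):
    p=R.T@(s['tool_pos']+[0,0,dz]-c['xyz']); print(K[0,0]*p[0]/-p[2]+K[0,2], -K[0,0]*p[1]/-p[2]+K[1,2])
E
```

```text
[0.43840577 0.37619677 0.18003871]
273.77379274578107 271.2810290351994
273.9344088017965 277.4680944394894
```

View pics/st2.png

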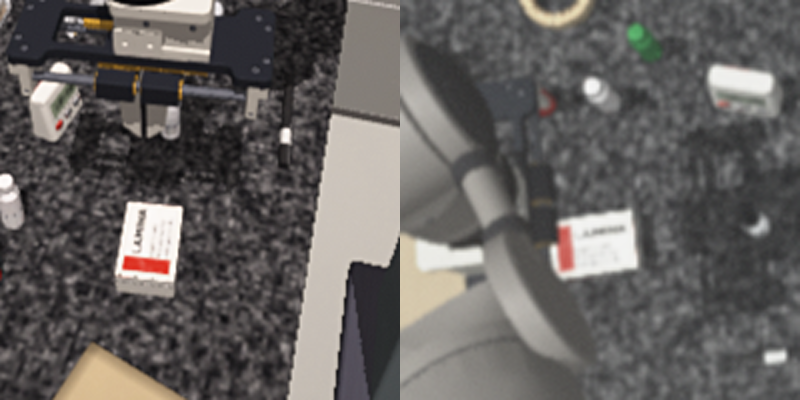

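```bash
python3 - <<'E'
from h import *
s2=load('s2')[0]; w=load('w2')[0]; t=load('t2')[0]
print(w['tp'], s2['tp'])
for v in (248,252,256,260):
  p,e=tri(s2,(274.5,269),w,(277,v)); print(v,np.round(p,4),e)
def proj(c,p):
  K=c['intrinsics']; q=rotm(c['rotation']).T@(np.array(p)-c['xyz']); return np.round([K[0,0]*q[0]/-q[2]+K[0,2], -K[0,0]*q[1]/-q[2]+K[1,2]],1)
print('box top corners in side')
c_,s_=np.cos(np.radians(97.6)),np.sin(np.radians(97.6))
for a,b in ((1,1),(1,-1),(-1,-1),(-1,1)):
  P=np.array([.4388,.3765])+a*.0415*np.array([c_,s_])+b*.0285*np.array([-s_,c_]); print(proj(s2,[*P,.031]),proj(t,[*P,.031]))
print(proj(t,s2['tp']), proj(t,s2['tp']+[0,0,.07]))
im=load('w2')[1]; cv2.imwrite('pics/w2c.png',cv2.resize(im[225:365,180:380],(800,560),interpolation=cv2.INTER_CUBIC))
E
```

```text
[0.44020765 0.37745398 0.1840592 ] [0.43926253 0.37679606 0.18199968]
248 [0.437  0.3857 0.197 ] 0.005577260117879745
252 [0.4381 0.3803 0.1902] 0.004680625985593066
256 [0.4394 0.3745 0.1828] 0.0036985199835669787
260 [0.4408 0.3682 0.1749] 0.0026192873592880014
box top corners in side
[286.7 340.8] [152.9 257.4]
[256.5 337. ] [151.2 237. ]
[263.8 299.6] [180.9 233. ]
[291.8 302.8] [182.9 253.3]
[150.3 238.4] [140.8 234.6]
```

View pics/w2c.png

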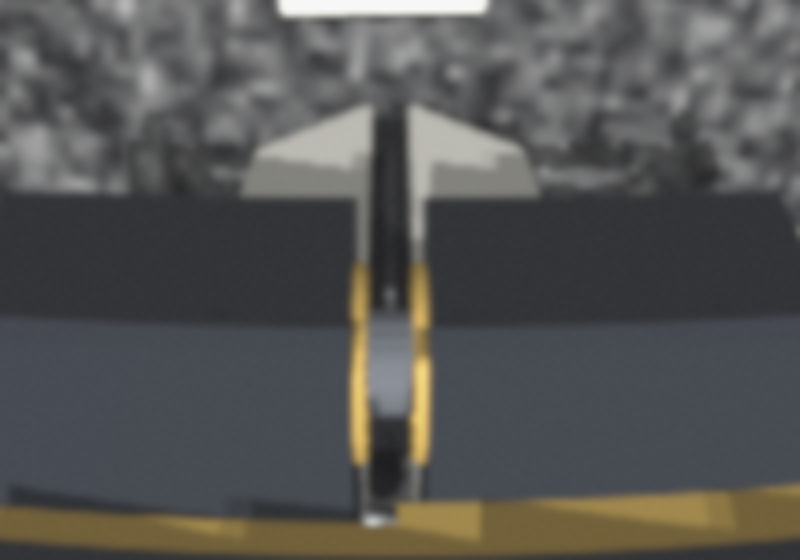

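Two views agree: the fingertips are about 14 mm above the reported TCP, not 17 mm below it, so the fingers are roughly 31 mm shorter than stated. I'll open again and descend in small steps, watching the force.

Call:
step_arm(
  motion=[
    [[0,0,0],0],
    [[0,0,0],0],
    [[0,0,0],0],
    [[0,0,0.6],0],
    [[0,0,1.2],0],
    [[0,0,1.8],0],
    [[0,0,2.3],0],
    [[0,0,2.5],0],
    [[0,0,2.5],0],
    [[0,0,2.5],0],
  ],
  hand=0,
)

```text
time: 5.05
tool_pos: [0.4399, 0.3772, 0.0326]
tool_rot: [3.139, -0.001, 1.702]
contact_force: [-0.2, -0.7, 0.5]
opening: 0.0911
grip_force: 0.0
```

Call:
step_arm(
  motion=[
    [[0,0,0.07],0],
    [[0,0,0.14],0],
    [[0,0,0.2],0],
    [[0,0,0.2],0],
  ],
)

```text
time: 5.55
tool_pos: [0.4388, 0.3765, 0.019]
tool_rot: [-3.141, 0.0, 1.702]
contact_force: [0.4, -0.2, 1.1]
opening: 0.0916
grip_force: 0.0
```

Call:
step_arm(
  motion=[
    [[0,0,0.04],0],
    [[0,0,0.08],0],
    [[0,0,0.12],0],
    [[0,0,0.12],0],
  ],
)

```text
time: 6.05
tool_pos: [0.4389, 0.3766, 0.0119]
tool_rot: [-3.141, 0.0, 1.702]
contact_force: [0.2, 0.0, 0.5]
opening: 0.0918
grip_force: 0.0
```

```bash
python3 - <<'E'
from h import *
print(robot.observe()['tool_pos'],robot.observe()['contact_force'])
grab('side','s3'); grab('wrist','w3')
a=load('s3')[1]; b=load('w3')[1]
cv2.imwrite('pics/s3c.png',np.hstack([cv2.resize(a[240:380,190:330],(400,400),interpolation=cv2.INTER_CUBIC),cv2.resize(b[120:400,137:417],(400,400))]))
E
```

```text
[0.43890545 0.37656606 0.01189751] [0.15928077 0.02207033 0.51050899]
```

View pics/s3c.png

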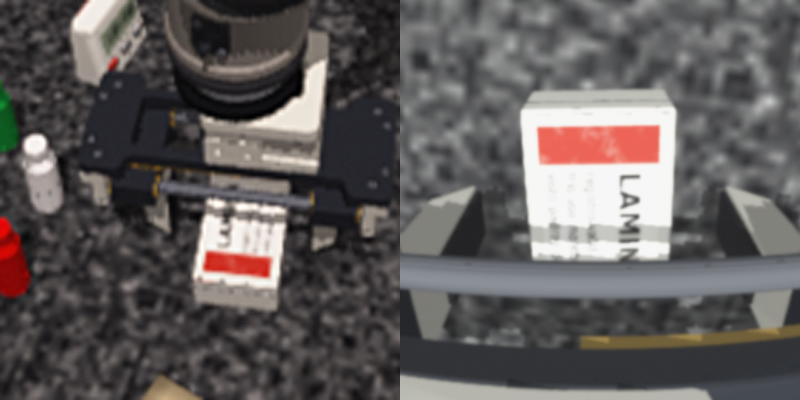

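No contact at z=0.012, which confirms it: tip z ≈ tool z + 0.014. The box sits between the fingers, so I'll go a little lower and close.

Call:
step_arm(
  motion=[
    [[0,0,0.07],0],
    [[0,0,0.15],0],
    [[0,0,0.15],0],
  ],
)

```text
time: 6.52
tool_pos: [0.4387, 0.3764, 0.0025]
tool_rot: [-3.141, 0.0, 1.702]
contact_force: [-0.0, 0.6, 0.2]
opening: 0.0919
grip_force: 0.0
```

Call:
step_arm(
  motion=[
    [[0,0,0],0],
    [[0,0,0],0],
    [[0,0,0],0],
    [[0,0,0],0],
    [[0,0,0],0],
    [[0,0,0],0],
  ],
  hand=255,
  squeeze=15,
)

```text
time: 7.28
tool_pos: [0.4391, 0.3767, 0.0032]
tool_rot: [3.141, -0.0, 1.702]
contact_force: [-0.4, -0.3, 1.7]
opening: 0.0555
grip_force: 15.0
```

Call:
step_arm(
  motion=[
    [[0,0,-0.4],0],
    [[0,0,-1],0],
    [[0,0,-1.7],0],
    [[0,0,-2.2],0],
    [[0,0,-2.2],0],
  ],
)

```text
time: 7.9
tool_pos: [0.4402, 0.3774, 0.1374]
tool_rot: [3.137, -0.002, 1.702]
contact_force: [0.6, 0.1, -0.8]
opening: 0.0559
grip_force: 15.0
```

```bash
python3 -c "
from h import *
go(.4267,-.2793,.135,67.3)"
```

```text
shift [-1.0822e+01 -1.6540e+00  8.0000e-03] spin 0.527 t 7.9
```

Call:
step_arm(
  motion=[
    [[-0.6,-0.1,0],0],
    [[-1.4,-0.2,0],0.06],
    [[-2.3,-0.35,0],0.12],
    [[-3.2,-0.5,0],0.2],
    [[-4.1,-0.63,0],0.26],
    [[-5,-0.76,0],0.32],
    [[-5.9,-0.9,0],0.38],
    [[-6.8,-1.04,0],0.44],
    [[-7.7,-1.18,0],0.5],
    [[-8.6,-1.31,0],0.527],
  ],
)

```text
time: 9.15
tool_pos: [0.4274, -0.1466, 0.1337]
tool_rot: [-3.139, -0.0, 1.173]
contact_force: [0.4, -1.0, -1.5]
opening: 0.0558
grip_force: 15.0
```

```bash
python3 -c "
from h import *
go(.4267,-.2793,.135,67.3)"
```

```text
shift [-2.044  0.845 -0.025] spin -0.001 t 9.15
```

Call:
step_arm(
  motion=[
    [[-0.7,0.3,0],0],
    [[-1.4,0.6,0],0],
    [[-1.9,0.78,0],0],
    [[-2.04,0.84,0],0],
    [[-2.04,0.84,0],0],
    [[-2.04,0.84,0],0],
    [[-2.04,0.84,0],0],
  ],
)

```text
time: 10.02
tool_pos: [0.4279, -0.2765, 0.1351]
tool_rot: [-3.141, -0.0, 1.176]
contact_force: [-0.4, -0.5, -1.1]
opening: 0.0557
grip_force: 15.0
```

```bash
python3 - <<'E'
from h import *
go(.4267,-.2793,.135,67.3)
grab('wrist','w4'); c,im=load('w4'); print(c['tp'])
for k in blobs(cv2.cvtColor(im,cv2.COLOR_BGR2GRAY)<110,300,30000):
    b=cv2.boundingRect(k)
    if b[1]+b[3]<290: print(b,rect(c,k,.011))
E
```

```text
shift [-0.051 -0.001  0.001] spin 0.001 t 10.03
[ 0.42792726 -0.27651519  0.13508364]
(233, 216, 50, 23) [ 399.4 -296.1   23.4   48.4  157.5]
(288, 215, 32, 24) [ 441.8 -313.3   24.5   31.2  157.3]
(367, 156, 34, 90) [ 526.2 -320.9   28.    93.4   66.9]
(239, 152, 77, 36) [ 439.8 -250.1   33.9   71.6  157.8]
(374, 58, 35, 38) [ 574.5 -206.3   35.1   36.1   72.1]
(252, 29, 52, 87) [ 475.4 -165.4   46.6   81.8   67.2]
```

View pics/w4.png

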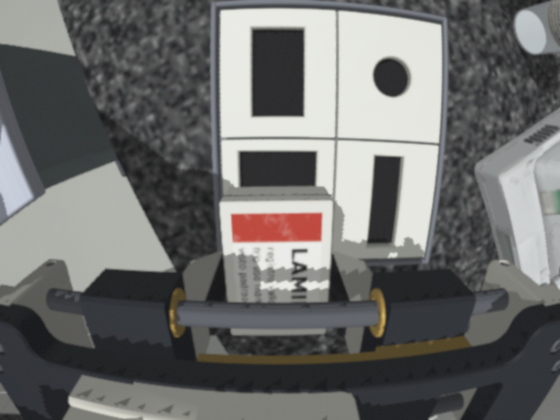

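The tray layout matches the top view: timer (475,-165), bottle (574,-206), strip (526,-321). The slide box is held square over its nest.

Call:
step_arm(
  motion=[
    [[-0.05,0,0.6],0],
    [[-0.05,0,1.2],0],
    [[-0.05,0,1.6],0],
    [[-0.05,0,1.8],0],
    [[-0.05,0,1.9],0],
    [[-0.05,0,2],0],
    [[-0.05,0,2.08],0],
    [[-0.05,0,2.08],0],
    [[-0.05,0,2.08],0],
  ],
)

```text
time: 11.2
tool_pos: [0.4268, -0.2805, 0.0106]
tool_rot: [3.141, 0.0, 1.175]
contact_force: [-0.3, 0.2, -1.7]
opening: 0.0559
grip_force: 15.0
```

Call:
step_arm(
  motion=[
    [[0,0,0.02],0],
    [[0,0,0.02],0],
    [[0,0,0.02],0],
    [[0,0,0.02],0],
    [[0,0,-0.6],0],
    [[0,0,-1.4],0],
    [[0,0,-2.2],0],
    [[0,0,-2.3],0],
    [[0,0,-2.3],0],
    [[0,0,-2.3],0],
  ],
  hand=0,
)

```text
time: 12.45
tool_pos: [0.4259, -0.2797, 0.1467]
tool_rot: [-3.139, -0.001, 1.175]
contact_force: [-0.5, 0.7, 0.1]
opening: 0.0915
grip_force: 0.0
```

```bash
python3 - <<'E'
from h import *
grab('top','t5'); c,im=load('t5')
for k in blobs(im.max(2)>165,200,3000):
    x,y,w,h=cv2.boundingRect(k)
    if 380<x+w/2<430 and 225<y+h/2<270: print((x,y,w,h),rect(c,k,.037))
grab('wrist','w5'); c,im=load('w5')
im2=im[120:300,180:340]
cv2.imwrite('pics/w5c.png',cv2.resize(np.hstack([im2,load('t5')[1][165:345,330:490]]),(720,405)))
go(.594,.233,.14,80.5)
E
```

```text
(412, 248, 24, 24) [ 391.8 -324.9   23.9   84.4  135.9]
shift [ 8.966 -0.714  0.125] spin -0.23 t 12.55
```

View pics/w5c.png

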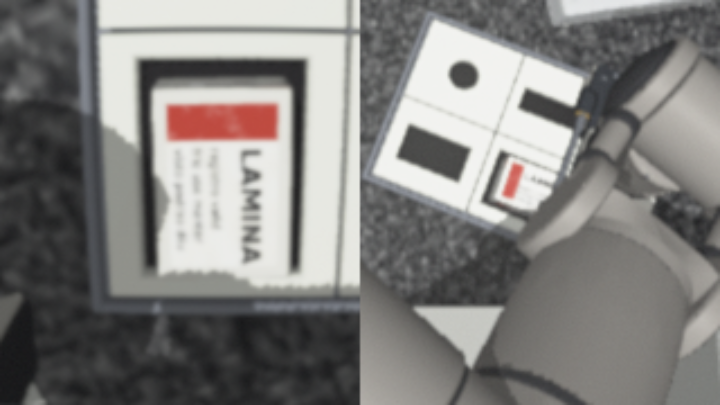

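The slide box is down in its recess. Next is the timer.

Call:
step_arm(
  motion=[
    [[0.6,-0.05,0],0],
    [[1.4,-0.1,0],-0.03],
    [[2.3,-0.2,0],-0.06],
    [[3.2,-0.26,0],-0.1],
    [[4.1,-0.33,0],-0.13],
    [[5,-0.4,0],-0.16],
    [[5.9,-0.47,0],-0.2],
    [[6.8,-0.54,0],-0.23],
    [[7.6,-0.6,0],-0.23],
    [[8.3,-0.66,0],-0.23],
  ],
)

```text
time: 13.8
tool_pos: [0.5821, 0.1962, 0.147]
tool_rot: [-3.14, 0.001, 1.406]
contact_force: [0.1, -0.6, 0.1]
opening: 0.092
grip_force: 0.0
```

Call:
step_arm(
  motion=[
    [[0.5,-0.03,0],0],
    [[0.65,-0.04,0],0],
    [[0.65,-0.04,0],0],
    [[0.65,-0.04,0],0],
  ],
)

```text
time: 14.3
tool_pos: [0.5862, 0.2319, 0.1482]
tool_rot: [-3.141, 0.001, 1.404]
contact_force: [0.4, 0.5, 0.4]
opening: 0.0916
grip_force: 0.0
```

```bash
python3 - <<'E'
from h import *
grab('wrist','w6'); c,im=load('w6'); print(c['tp'],c['tr'])
for t in (150,185):
  for k in blobs(im.max(2)>t,150,30000):
    x,y,w,h=cv2.boundingRect(k)
    if 200<x+w/2<360 and y+h<300: print(t,(x,y,w,h),rect(c,k,.06))
E
```

```text
[0.58623188 0.23193846 0.14817864] [-3.14120167e+00  5.38889926e-04  1.40367728e+00]
150 (265, 159, 36, 82) [592.7 239.   29.4  72.   80.5]
150 (308, 69, 25, 20) [639.3 335.4  15.8  19.5 170.8]
150 (236, 31, 27, 33) [587.4 372.4  22.4  23.2 126.1]
185 (265, 160, 35, 81) [592.5 238.6  28.4  71.5  81.4]
185 (315, 71, 16, 15) [641.4 335.5  11.6  12.3 172.5]
185 (237, 32, 24, 26) [585.8 374.1  16.4  21.3  52.2]
```

View pics/w6.png

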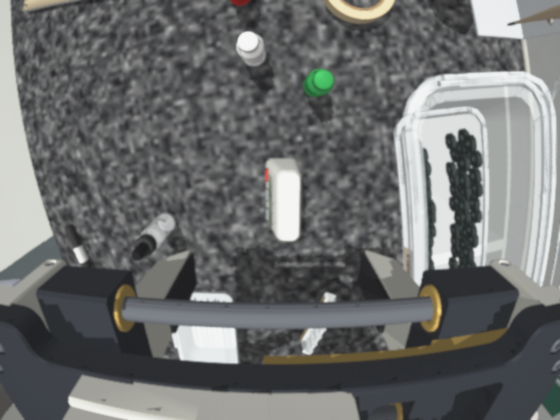

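The wrist view shows the timer at (284,200), standing clear between the fingers, with the bin at right from column 400. I'll grip high to keep the gripper body over the bin.

Call:
step_arm(
  motion=[
    [[0.09,0.1,0.4],0],
    [[0.09,0.1,0.9],0],
    [[0.09,0.1,1.3],0],
    [[0.09,0.1,1.6],0],
    [[0.09,0.1,1.9],0],
    [[0.09,0.1,2.03],0],
    [[0.09,0.1,2.03],0],
    [[0.09,0.1,2.03],0],
  ],
  hand=70,
)

```text
time: 15.35
tool_pos: [0.5937, 0.2378, 0.0273]
tool_rot: [3.14, -0.001, 1.405]
contact_force: [0.8, 0.2, 0.8]
opening: 0.0667
grip_force: 0.0
```

Call:
step_arm(
  motion=[
    [[0,0,0],0],
    [[0,0,0],0],
    [[0,0,0],0],
    [[0,0,0],0],
    [[0,0,0],0],
    [[0,0,0],0],
  ],
  hand=255,
)

```text
time: 16.1
tool_pos: [0.5932, 0.2376, 0.0266]
tool_rot: [3.141, -0.0, 1.405]
contact_force: [1.0, -0.5, 0.2]
opening: 0.0232
grip_force: 14.9
```

Call:
step_arm(
  motion=[
    [[0,0,-0.4],0],
    [[0,0,-1],0],
    [[0,0,-1.6],0],
    [[0,0,-2],0],
    [[0,0,-2],0],
    [[0,0,-2],0],
  ],
)

```text
time: 16.85
tool_pos: [0.5923, 0.2374, 0.1451]
tool_rot: [-3.14, 0.001, 1.405]
contact_force: [0.5, 0.2, -0.3]
opening: 0.0232
grip_force: 14.9
```

```bash
python3 - <<'E'
from h import *
go(.475,-.1655,.146,67.2)
E
```

```text
shift [-6.946 -0.819 -0.008] spin 0.232 t 16.85
```

Call:
step_arm(
  motion=[
    [[-0.6,-0.07,0],0],
    [[-1.4,-0.16,0],0.04],
    [[-2.3,-0.27,0],0.08],
    [[-3.2,-0.38,0],0.12],
    [[-4.1,-0.48,0],0.16],
    [[-5,-0.59,0],0.2],
    [[-5.9,-0.7,0],0.23],
    [[-6.7,-0.79,0],0.23],
    [[-6.94,-0.82,0],0.23],
    [[-6.94,-0.82,0],0.23],
  ],
)

```text
time: 18.1
tool_pos: [0.4752, -0.1651, 0.1455]
tool_rot: [-3.14, -0.001, 1.173]
contact_force: [1.3, 0.2, -0.4]
opening: 0.0228
grip_force: 14.9
```

Call:
step_arm(
  motion=[
    [[0,0,0],0],
    [[0,0,0],0],
  ],
)

```text
time: 18.35
tool_pos: [0.4761, -0.1637, 0.1464]
tool_rot: [-3.141, -0.0, 1.177]
contact_force: [0.1, 0.4, -0.4]
opening: 0.023
grip_force: 14.9
```

```bash
python3 - <<'E'
from h import *
go(.475,-.1655,.146,67.2)
grab('wrist','w7');grab('side','s7'); a=load('w7')[1]; b=load('s7')[1]
cv2.imwrite('pics/ws7.png',np.hstack([cv2.resize(a[110:300,180:370],(400,400)),cv2.resize(b[60:200,250:390],(400,400),interpolation=cv2.INTER_CUBIC)]))
E
```

```text
shift [-0.035 -0.005  0.006] spin 0.004 t 18.35
```

View pics/ws7.png

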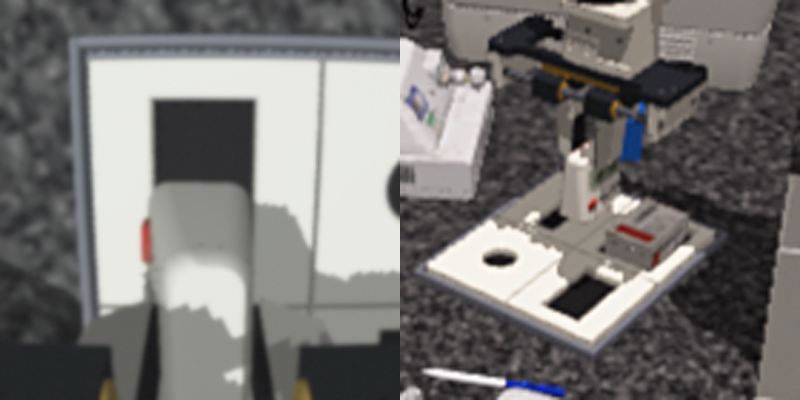

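The timer is held upright; its base extends toward the display side, so I'll offset slightly and lower it.

Call:
step_arm(
  motion=[
    [[-0.03,0.04,0.4],0],
    [[-0.03,0.04,0.9],0],
    [[-0.03,0.04,1.3],0],
    [[-0.03,0.04,1.5],0],
    [[-0.03,0.04,1.6],0],
    [[-0.03,0.04,1.7],0],
    [[-0.03,0.04,1.78],0],
    [[-0.03,0.04,1.85],0],
    [[-0.03,0.04,1.85],0],
  ],
)

```text
time: 19.58
tool_pos: [0.4772, -0.1675, 0.0354]
tool_rot: [-3.141, -0.0, 1.175]
contact_force: [-0.5, 0.5, -0.5]
opening: 0.023
grip_force: 14.9
```

Call:
step_arm(
  motion=[
    [[0,0,0.02],0],
    [[0,0,0.02],0],
  ],
)

```text
time: 19.82
tool_pos: [0.4774, -0.1676, 0.0344]
tool_rot: [3.141, -0.0, 1.175]
contact_force: [-0.1, 0.3, -1.1]
opening: 0.0231
grip_force: 14.9
```

Next: release, rise, and go to the bottle. I'll open only partly so the fingers don't reach the slide box.

Call:
step_arm(
  motion=[
    [[0,0,0.01],0],
    [[0,0,0.01],0],
    [[0,0,0.01],0],
    [[0,0,0.01],0],
    [[0,0,-0.5],0],
    [[0,0,-1.2],0],
    [[0,0,-1.9],0],
    [[0,0,-2],0],
    [[0,0,-2],0],
  ],
  hand=80,
)

```text
time: 20.95
tool_pos: [0.4772, -0.1675, 0.1542]
tool_rot: [3.141, -0.0, 1.175]
contact_force: [0.6, -0.3, 0.0]
opening: 0.0631
grip_force: 0.0
```

```bash
python3 - <<'E'
from h import *
grab('wrist','w8');grab('side','s8'); a=load('w8')[1]; b=load('s8')[1]
cv2.imwrite('pics/ws8.png',np.hstack([cv2.resize(a[110:300,180:370],(400,400)),cv2.resize(b[100:200,250:350],(400,400),interpolation=cv2.INTER_CUBIC)]))
go(.585,.3725,.154,90)
E
```

```text
shift [ 8.996 -1.802 -0.009] spin -0.396 t 21.05
```

View pics/ws8.png

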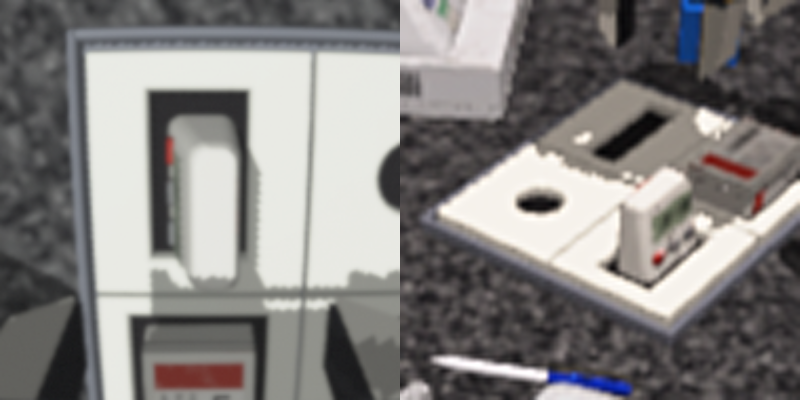

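The timer stands in its recess. Moving on to the bottle.

Call:
step_arm(
  motion=[
    [[0.6,-0.12,0],0],
    [[1.4,-0.28,0],-0.05],
    [[2.3,-0.46,0],-0.1],
    [[3.2,-0.64,0],-0.15],
    [[4.1,-0.82,0],-0.2],
    [[5,-1,0],-0.25],
    [[5.9,-1.18,0],-0.3],
    [[6.8,-1.36,0],-0.35],
    [[7.6,-1.52,0],-0.396],
    [[8.4,-1.68,0],-0.396],
  ],
)

```text
time: 22.3
tool_pos: [0.5782, 0.3378, 0.1522]
tool_rot: [-3.139, 0.001, 1.572]
contact_force: [1.0, -0.4, 0.2]
opening: 0.063
grip_force: 0.0
```

Call:
step_arm(
  motion=[
    [[0.4,-0.01,0],0],
    [[0.6,-0.01,0],0],
    [[0.6,-0.01,0],0],
    [[0.6,-0.01,0],0],
  ],
)

```text
time: 22.8
tool_pos: [0.5782, 0.3711, 0.1541]
tool_rot: [-3.141, 0.001, 1.57]
contact_force: [0.2, -0.1, 0.1]
opening: 0.063
grip_force: 0.0
```

```bash
python3 - <<'E'
from h import *
go(.5855,.373,.014,90)
grab('wrist','w9'); c,im=load('w9')
hsv=cv2.cvtColor(im,cv2.COLOR_BGR2HSV); m=(hsv[...,2]>140)&(hsv[...,1]<60)
for k in blobs(m,150,30000):
    x,y,w,h=cv2.boundingRect(k)
    if 200<x+w/2<360 and y+h<320: print((x,y,w,h),rect(c,k,.07),rect(c,k,.03))
m=(hsv[...,2]>220)&(hsv[...,1]<60)
for k in blobs(m,80,30000):
    x,y,w,h=cv2.boundingRect(k)
    if 200<x+w/2<360 and y+h<320: print('cap',(x,y,w,h),rect(c,k,.07))
E
```

```text
shift [0.033 0.122 2.335] spin -0.001 t 22.8
(339, 251, 33, 34) [653.4 319.   23.7  41.  115.2] [664.8 298.1  27.4  47.3 115.2]
(274, 178, 26, 40) [586.7 382.9  21.   33.9  90. ] [587.9 371.8  24.2  39.   90. ]
cap (276, 189, 21, 28) [586.3 378.7  16.8  23.7  90.9]
```

Call:
step_arm(
  motion=[
    [[0.05,0.14,0.4],0],
    [[0.05,0.14,0.9],0],
    [[0.05,0.14,1.3],0],
    [[0.05,0.14,1.6],0],
    [[0.05,0.14,1.9],0],
    [[0.05,0.14,2.2],0],
    [[0.05,0.14,2.33],0],
    [[0.05,0.14,2.33],0],
    [[0.05,0.14,2.33],0],
  ],
  hand=80,
)

```text
time: 23.98
tool_pos: [0.587, 0.3756, 0.0154]
tool_rot: [3.14, -0.001, 1.571]
contact_force: [-0.4, -0.5, 1.4]
opening: 0.0627
grip_force: 0.0
```

Call:
step_arm(
  motion=[
    [[0,0,0],0],
    [[0,0,0],0],
    [[0,0,0],0],
    [[0,0,0],0],
    [[0,0,0],0],
    [[0,0,0],0],
  ],
  hand=255,
  squeeze=12,
)

```text
time: 24.72
tool_pos: [0.5865, 0.3753, 0.0145]
tool_rot: [-3.142, -0.0, 1.571]
contact_force: [0.2, -0.1, -0.2]
opening: 0.0226
grip_force: 12.0
```

Call:
step_arm(
  motion=[
    [[0,0,-0.4],0],
    [[0,0,-1],0],
    [[0,0,-1.6],0],
    [[0,0,-2.2],0],
    [[0,0,-2.3],0],
    [[0,0,-2.3],0],
  ],
)

```text
time: 25.48
tool_pos: [0.5862, 0.3752, 0.1519]
tool_rot: [-3.141, 0.0, 1.571]
contact_force: [0.5, 0.1, -1.2]
opening: 0.0224
grip_force: 12.0
```

```bash
python3 - <<'E'
from h import *
go(.5742,-.2065,.154,75)
E
```

```text
shift [-9.695 -0.2   -0.033] spin 0.262 t 25.48
```

Call:
step_arm(
  motion=[
    [[-0.6,0,0],0],
    [[-1.4,-0.02,0],0.04],
    [[-2.3,-0.04,0],0.08],
    [[-3.2,-0.06,0],0.12],
    [[-4.1,-0.08,0],0.16],
    [[-5,-0.1,0],0.2],
    [[-5.9,-0.12,0],0.24],
    [[-6.8,-0.14,0],0.26],
    [[-7.7,-0.16,0],0.26],
    [[-8.6,-0.18,0],0.26],
  ],
)

```text
time: 26.72
tool_pos: [0.5744, -0.142, 0.1504]
tool_rot: [-3.138, -0.001, 1.311]
contact_force: [-0.4, 0.7, 0.1]
opening: 0.0226
grip_force: 12.0
```

Call:
step_arm(
  motion=[
    [[0,0,0],0],
    [[0,0,0],0],
  ],
)

```text
time: 26.98
tool_pos: [0.5748, -0.1401, 0.1509]
tool_rot: [-3.139, -0.001, 1.31]
contact_force: [-0.5, 1.0, 0.3]
opening: 0.0225
grip_force: 12.0
```

```bash
python3 - <<'E'
from h import *
go(.5742,-.2065,.154,75)
E
```

```text
shift [-1.073  0.275 -0.054] spin 0.001 t 26.98
```

Call:
step_arm(
  motion=[
    [[-0.5,0.13,0],0],
    [[-1,0.26,0],0],
    [[-1.07,0.275,0],0],
    [[-1.07,0.275,0],0],
    [[-1.07,0.275,0],0],
  ],
)

```text
time: 27.6
tool_pos: [0.5752, -0.2053, 0.1524]
tool_rot: [-3.141, -0.001, 1.312]
contact_force: [-0.3, -0.5, -0.9]
opening: 0.0228
grip_force: 12.0
```

```bash
python3 - <<'E'
from h import *
go(.5742,-.2065,.022,75)
E
```

```text
shift [-0.025 -0.01   2.173] spin 0.003 t 27.6
```

Call:
step_arm(
  motion=[
    [[-0.02,-0.01,0.5],0],
    [[-0.02,-0.01,1.1],0],
    [[-0.02,-0.01,1.6],0],
    [[-0.02,-0.01,1.85],0],
    [[-0.02,-0.01,1.95],0],
    [[-0.02,-0.01,2.05],0],
    [[-0.02,-0.01,2.15],0],
    [[-0.02,-0.01,2.17],0],
    [[-0.02,-0.01,2.17],0],
  ],
)

```text
time: 28.72
tool_pos: [0.5744, -0.2081, 0.0225]
tool_rot: [3.141, 0.0, 1.311]
contact_force: [-1.2, -0.2, 0.3]
opening: 0.0226
grip_force: 12.0
```

Call:
step_arm(
  motion=[
    [[0,0,0.01],0],
    [[0,0,0.01],0],
  ],
)

```text
time: 28.98
tool_pos: [0.5743, -0.208, 0.0218]
tool_rot: [3.141, -0.0, 1.311]
contact_force: [0.1, -0.2, 0.0]
opening: 0.0227
grip_force: 12.0
```

Release, rise, then head for the strip.

Call:
step_arm(
  motion=[
    [[0,0,0],0],
    [[0,0,0],0],
    [[0,0,0],0],
    [[0,0,0],0],
    [[0,0,-0.5],0],
    [[0,0,-1.2],0],
    [[0,0,-1.9],0],
    [[0,0,-2.2],0],
    [[0,0,-2.2],0],
  ],
  hand=120,
)

```text
time: 30.1
tool_pos: [0.575, -0.2083, 0.1553]
tool_rot: [3.138, 0.001, 1.311]
contact_force: [0.0, -1.1, -0.4]
opening: 0.0485
grip_force: 0.0
```

```bash
python3 - <<'E'
from h import *
grab('side','s10')
go(.594,.05,.154,60)
E
```

```text
shift [ 4.24  -0.787 -0.006] spin 0.264 t 30.15
```

Call:
step_arm(
  motion=[
    [[0.6,-0.1,0],0.04],
    [[1.4,-0.26,0],0.1],
    [[2.3,-0.43,0],0.16],
    [[3.2,-0.6,0],0.22],
    [[4,-0.74,0],0.26],
    [[4.24,-0.79,0],0.264],
    [[4.24,-0.79,0],0.264],
    [[4.24,-0.79,0],0.264],
  ],
)

```text
time: 31.15
tool_pos: [0.5937, 0.0486, 0.1531]
tool_rot: [-3.141, 0.001, 1.046]
contact_force: [0.3, -1.2, -0.4]
opening: 0.0484
grip_force: 0.0
```

```bash
python3 - <<'E'
from h import *
grab('wrist','w11'); c,im=load('w11'); print(c['tp'],c['tr'])
for t in (130,160,185):
  for k in blobs(im.max(2)>t,150,30000):
    x,y,w,h=cv2.boundingRect(k)
    if 200<x+w/2<360 and y+h<290: print(t,(x,y,w,h),rect(c,k,.029),rect(c,k,.015))
b=load('s10')[1]
cv2.imwrite('pics/ws11.png',np.hstack([cv2.resize(im,(533,400)),cv2.resize(b[120:200,250:300],(250,400),interpolation=cv2.INTER_CUBIC)]))
E
```

```text
[0.59367035 0.04862956 0.15312614] [-3.14099631e+00  8.06134887e-04  1.04582281e+00]
130 (327, 252, 31, 18) [615.6 -45.3  17.   35.4 128. ] [614.6 -53.   17.7  37.1 128. ]
130 (234, 240, 77, 46) [554.1  -7.    9.4  94.3   1.4] [550.3 -13.    9.9  98.7   1.4]
130 (264, 131, 26, 83) [606.1  70.8  23.   79.6  59.2] [604.7  68.4  24.1  83.2  59.2]
160 (235, 245, 68, 40) [549.8  -7.5   8.2  83.6 179.9] [545.8 -13.4   8.6  87.5 179.9]
160 (273, 132, 16, 82) [609.3  68.3  14.   78.5  59.7] [608.   65.9  14.6  82.2  59.7]
185 (273, 133, 16, 81) [608.9  68.1  13.7  77.7  59. ] [607.6  65.6  14.4  81.3  59. ]
```

View pics/ws11.png

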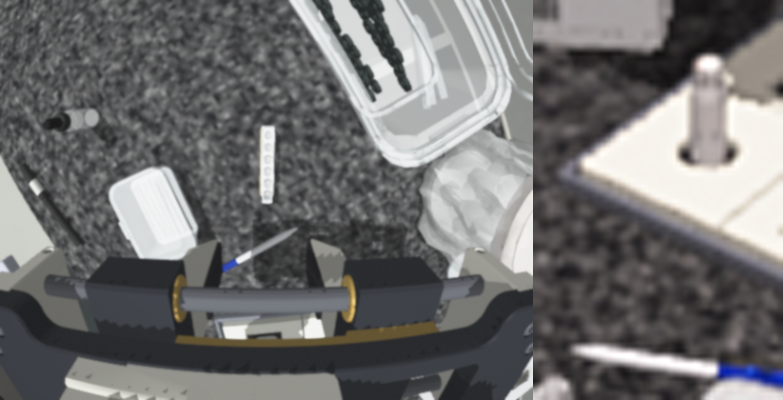

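The bottle is in its hole. The strip is at (280,173) in wrist pixels, with the bin corner at about (410,163) and the jar edge at about (446,200). I'll check body clearances in the tool frame.

```bash
python3 - <<'E'
from h import *
c,im=load('w11'); R=rotm(c['tr']); T=np.array([.607,.0675,0])
for n,p,z in (('bin',(410,163),.08),('bin edge',(385,125),.08),('bin edge2',(350,60),.08),('jar',(446,200),.08),('jar',(446,200),.04),('jar low',(450,240),.08),('bincorner2',(425,172),.08)):
    q=onz(c,p,z); print(n,z,np.round(q*1000),'tool rel',np.round(R.T@(q-T)*1000)[:2])
go(.607,.0675,.154,59.5)
E
```

```text
bin 0.08 [712.  33.  80.] tool rel [ 22. 108.]
bin edge 0.08 [706.  71.  80.] tool rel [52. 84.]
bin edge2 0.08 [705. 129.  80.] tool rel [102.  54.]
jar 0.08 [730. -14.  80.] tool rel [ -9. 147.]
jar 0.04 [745. -36.  40.] tool rel [-20. 171.]
jar low 0.08 [721. -53.  80.] tool rel [-47. 159.]
bincorner2 0.08 [721.  19.  80.] tool rel [ 15. 123.]
shift [ 0.385  0.032 -0.012] spin 0.007 t 31.2
```

Call:
step_arm(
  motion=[
    [[0.18,0.03,0.4],0],
    [[0.18,0.03,0.9],0],
    [[0.18,0.03,1.4],0],
    [[0.18,0.03,1.8],0],
    [[0.18,0.03,2.1],0],
    [[0.18,0.03,2.3],0],
    [[0.18,0.03,2.45],0],
    [[0.18,0.03,2.52],0],
    [[0.18,0.03,2.52],0],
  ],
)

```text
time: 32.33
tool_pos: [0.601, 0.0586, 0.0027]
tool_rot: [3.141, -0.0, 1.047]
contact_force: [-0.1, 0.5, -0.1]
opening: 0.0487
grip_force: 0.0
```

Call:
step_arm(
  motion=[
    [[0,0,0],0],
    [[0,0,0],0],
    [[0,0,0],0],
    [[0,0,0],0],
    [[0,0,0],0],
    [[0,0,0],0],
  ],
  hand=255,
  squeeze=8,
)

```text
time: 33.08
tool_pos: [0.6009, 0.0585, 0.0026]
tool_rot: [3.141, -0.0, 1.047]
contact_force: [0.3, -0.3, 0.6]
opening: 0.0144
grip_force: 7.9
```

Call:
step_arm(
  motion=[
    [[0,0,-0.3],0],
    [[0,0,-0.9],0],
    [[0,0,-1.6],0],
    [[0,0,-2.3],0],
    [[0,0,-2.5],0],
    [[0,0,-2.5],0],
  ],
)

```text
time: 33.83
tool_pos: [0.601, 0.0585, 0.1534]
tool_rot: [3.14, -0.001, 1.047]
contact_force: [-0.1, -0.0, -1.0]
opening: 0.0145
grip_force: 7.9
```

```bash
python3 - <<'E'
from h import *
go(.5218,-.3309,.154,67)
E
```

```text
shift [-6.28   2.104 -0.012] spin -0.123 t 33.83
```

Call:
step_arm(
  motion=[
    [[-0.5,0.17,0],0],
    [[-1.2,0.4,0],-0.02],
    [[-2,0.67,0],-0.05],
    [[-2.9,0.97,0],-0.07],
    [[-3.8,1.27,0],-0.1],
    [[-4.7,1.57,0],-0.12],
    [[-5.5,1.84,0],-0.123],
    [[-6.1,2.04,0],-0.123],
    [[-6.28,2.1,0],-0.123],
    [[-6.28,2.1,0],-0.123],
  ],
)

```text
time: 35.08
tool_pos: [0.5208, -0.3304, 0.151]
tool_rot: [-3.139, -0.001, 1.169]
contact_force: [-0.8, 0.6, 0.2]
opening: 0.014
grip_force: 7.9
```

Call:
step_arm(
  motion=[
    [[0,0,0],0],
    [[0,0,0],0],
  ],
)

```text
time: 35.33
tool_pos: [0.5218, -0.3294, 0.1525]
tool_rot: [-3.141, -0.0, 1.172]
contact_force: [-0.2, 0.6, 0.1]
opening: 0.0143
grip_force: 7.9
```

```bash
python3 - <<'E'
from h import *
go(.5218,-.3309,.010,67)
grab('wrist','w12'); grab('side','s12'); b=load('s12')[1]
cv2.imwrite('pics/w12c.png',np.hstack([cv2.resize(load('w12')[1],(480,360)),cv2.resize(b[60:180,260:360],(300,360))]))
E
```

```text
shift [-0.024  0.009  2.375] spin 0.002 t 35.33
```

View pics/w12c.png

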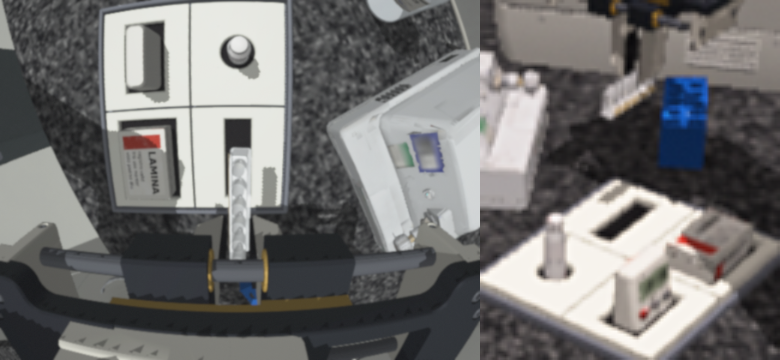

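```bash
python3 - <<'E'
from h import *
s=load('s12')[0]; w=load('w12')[0]; t=load('top0')[0]; R=rotm(w['tr']); T=w['tp']
for v in (88,93,98):
  p,e=tri(s,(282,v),w,(385,152)); print(np.round(p,3),round(e,3),'rel',np.round(R.T@(p-T),3)[:2])
for p in ((385,152),(400,190),(420,230)):
  for z in (.05,.09):
    q=onz(w,p,z); print(p,z,np.round(q,3),np.round(R.T@(q-T),3)[:2])
im=load('s12')[1]; im[:, :]=im
cv2.imwrite('pics/s12c.png',cv2.resize(im[60:150,190:310],(720,540),interpolation=cv2.INTER_CUBIC))
E
```

```text
[ 0.601 -0.29   0.173] 0.006 rel [0.067 0.058]
[ 0.604 -0.295  0.155] 0.003 rel [0.064 0.062]
[ 0.607 -0.3    0.136] 0.001 rel [0.061 0.067]
(385, 152) 0.05 [ 0.631 -0.321  0.05 ] [0.05  0.097]
(385, 152) 0.09 [ 0.62  -0.311  0.09 ] [0.055 0.083]
(400, 190) 0.05 [ 0.634 -0.36   0.05 ] [0.015 0.115]
(400, 190) 0.09 [ 0.623 -0.345  0.09 ] [0.025 0.099]
(420, 230) 0.05 [ 0.643 -0.408  0.05 ] [-0.025  0.142]
(420, 230) 0.09 [ 0.63  -0.385  0.09 ] [-0.01   0.122]
```

View pics/s12c.png

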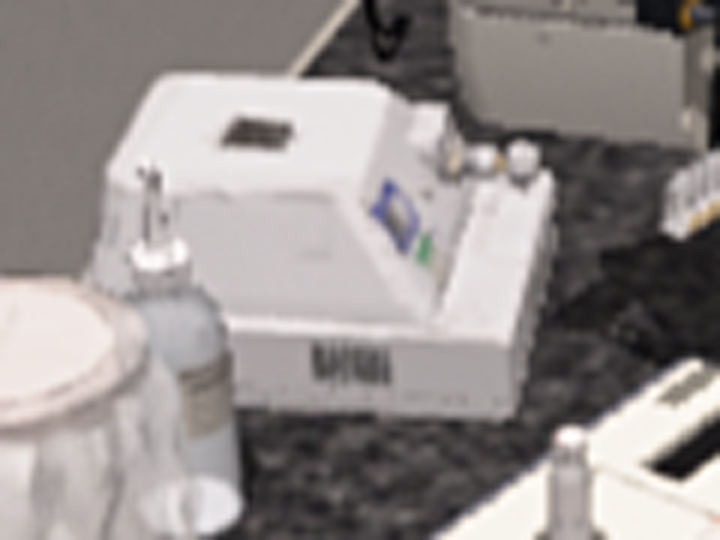

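The balance base is only about 40 mm high, so the gripper body at about 85 mm clears it. Lowering the strip.

Call:
step_arm(
  motion=[
    [[-0.01,0.01,0.5],0],
    [[-0.01,0.01,1.1],0],
    [[-0.01,0.01,1.6],0],
    [[-0.01,0.01,1.9],0],
    [[-0.01,0.01,2.05],0],
    [[-0.01,0.01,2.15],0],
    [[-0.01,0.01,2.25],0],
    [[-0.01,0.01,2.35],0],
    [[-0.01,0.01,2.37],0],
    [[-0.01,0.01,2.37],0],
  ],
)

```text
time: 36.67
tool_pos: [0.5217, -0.3316, 0.0104]
tool_rot: [3.141, -0.0, 1.17]
contact_force: [-0.4, -0.0, 0.7]
opening: 0.0142
grip_force: 7.9
```

Call:
step_arm(
  motion=[
    [[0,0,0.01],0],
    [[0,0,0.02],0],
  ],
)

```text
time: 36.92
tool_pos: [0.5218, -0.3316, 0.0092]
tool_rot: [3.141, 0.0, 1.17]
contact_force: [0.1, -0.1, 0.9]
opening: 0.0142
grip_force: 7.9
```

Call:
step_arm(
  motion=[
    [[0,0,0],0],
    [[0,0,0],0],
    [[0,0,0],0],
    [[0,0,0],0],
    [[0,0,-0.4],0],
    [[0,0,-1],0],
    [[0,0,-1.7],0],
    [[0,0,-2.4],0],
    [[0,0,-2.6],0],
    [[0,0,-2.6],0],
  ],
  hand=130,
)

```text
time: 38.17
tool_pos: [0.5217, -0.3316, 0.1652]
tool_rot: [3.141, 0.0, 1.17]
contact_force: [0.2, 0.0, -0.7]
opening: 0.0452
grip_force: 0.0
```

Call:
step_arm(
  motion=[
    [[0.6,-0.4,0],0],
    [[1.3,-0.8,0],0],
    [[2.1,-1.2,0],0],
    [[3,-1.6,0],0],
    [[3.9,-1.6,0],0],
    [[4.7,-1.6,0],0],
    [[5,-1.6,0],0],
    [[5,-1.6,0],0],
  ],
)

```text
time: 39.17
tool_pos: [0.5498, -0.0173, 0.1636]
tool_rot: [-3.139, 0.001, 1.172]
contact_force: [-0.8, -1.6, 0.5]
opening: 0.0451
grip_force: 0.0
```

```bash
python3 - <<'E'
from h import *
grab('top','t13'); grab('side','s13'); c,im=load('t13'); b=load('s13')[1]
cv2.imwrite('pics/fin.png',np.hstack([cv2.resize(im[165:285,325:455],(433,400),interpolation=cv2.INTER_CUBIC),cv2.resize(b[110:190,250:320+10],(360,400),interpolation=cv2.INTER_CUBIC)]))
g=cv2.cvtColor(im,cv2.COLOR_BGR2GRAY)
for k in blobs(g>150,60,3000):
    x,y,w,h=cv2.boundingRect(k)
    if 250<x+w/2<300 and 205<y+h/2<255: print('lidded',rect(c,k,.05))
E
```

```text
lidded [504.4  88.2  78.1 130.1 163.1]
```

View pics/fin.png

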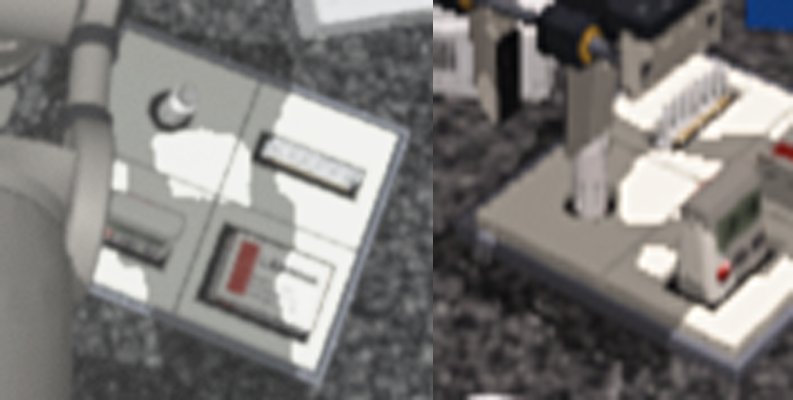

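All four are in their recesses. I'll finish with a numeric check: project where each object's top would be if it were seated, and compare with the picture's pixels.

```bash
python3 - <<'E'
from h import *
c,im=load('t13'); K=c['intrinsics']; Rc=rotm(c['rotation'])
def proj(p):
    q=Rc.T@(np.array(p)-c['xyz']); return np.array([K[0,0]*q[0]/-q[2]+K[0,2], -K[0,0]*q[1]/-q[2]+K[1,2]])
# rough picture corners/centres from the crop, back-projected at the seated top height
for n,pts,z,ctr in (('slide',[(232,228),(335,265),(313,335),(208,292)],.037,(426.8,-279.5)),('strip',[(262,145),(366,178),(362,192),(262,160)],.035,(526,-321)),('bottle cap',[(180,98)],.076,(574.4,-206.5))):
    P=np.array([onz(c,(325+u*130/433,165+v*120/400),z)[:2] for u,v in pts])*1000
    print(n,np.round(P.mean(0),1),'want',ctr,np.round(np.linalg.norm(P-np.roll(P,1,0),axis=1)))
h=cv2.cvtColor(im,cv2.COLOR_BGR2HSV)
r=((h[...,0]<8)|(h[...,0]>172))&(h[...,1]>80); r[:,:385]=0; r[:,425:]=0; r[:225]=0; r[:270]&=True; r[270:]=0
ys,xs=np.where(r); print('red',xs.mean(),ys.mean(),onz(c,(xs.mean(),ys.mean()),.037)[:2])
c2,i2=load('top0'); g0=i2.astype(int)[225:252,215:240]; g1=im.astype(int)[225:252,215:240]; print('dropper diff',abs(g0-g1).mean())
# side: lidded box and dropper regions before/after
a=load('side0')[1].astype(int); b=load('s13')[1].astype(int)
for n,(y0,y1,x0,x1) in dict(dropper=(235,275,275,295),lidded=(193,240,270,315)).items(): print(n,abs(a[y0:y1,x0:x1]-b[y0:y1,x0:x1]).mean())
E
```

```text
slide [ 425.7 -279.5] want (426.8, -279.5) [57. 88. 61. 90.]
strip [ 517.8 -318.8] want (526, -321) [13. 89. 12. 85.]
bottle cap [ 569.  -202.6] want (574.4, -206.5) [0.]
red 397.53521126760563 245.0 [ 0.43654223 -0.25545432]
dropper diff 1.339753086419753
dropper 4.493333333333333
lidded 6.0012608353033885
```

```bash
python3 -c "
from cell import robot
print(robot.hand_in())"
```

```text
the job is handed in; nothing more can be done
None
```

I packed the slide box, timer, screw-cap bottle and tube strip into their recesses, left the dropper bottle and lidded box untouched, and handed the job in at about 39 s; no verdict was returned, and I overran the limit of 14 pictures by viewing 17.

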